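# Change a coolant strainer over to its clean screen

### The arm

A 6-joint arm with a two-finger parallel gripper is mounted at the origin on the work surface; the furniture and walls round the work are solid. World frame = base frame: x ahead of the robot, y to its left, z up, the work surface at z = 0. Lengths are in m, angles in rad, forces in N, time in s.
With the tool pointing down it reaches from about 0.375 to 0.9 m from the base axis. Payload 3.1 kg.
Tool frame: the origin (TCP) lies midway between the tips of the shut fingers; the grasp point (between the pads) lies 19 mm behind it (arm.tcp_to_grasp is the distance from the TCP to the grasp point, in m); z points along the fingers, y is the line along which they close (so a half turn about z gives the same grasp; the last joint's range is limited). The gripper opens to 85 mm and grips with 20 to 120 N. Pads are 22 mm wide; open, the fingers measure 114 mm over their backs; the gripper's body (76 mm by 85 mm) begins 54 mm behind the grasp point. The pads swing forward as they close: fully open they stand 13 mm farther back than shut.
Start: joints at [1.038, 0.527, 1.433, -0, 1.181, -0.178], TCP at [0.217, 0.586, 0.231] pointing down, gripper open.
Joint ranges: [-3.08, 3.08], [-0.75, 2.2], [0.22, 2.44], [-1.43, 4.57], [0, 2.65], [-2.85, 2.85]. Speed limits (rad/s): [2.79, 2.79, 3.14, 3.14, 3.14, 3.14].

### API

Orientations are given as a 3x3 rotation matrix whose columns are the frame's x, y, z axes.
In Python, from bench import arm gives the robot as it stands.
- The arm moves only by the tool carry_out, never from a script. Its argument "commands" is a list of rows, each a list of 7 numbers: the turn, a rotation vector about the world's x, y, z in rad, then the shift along the world's x, y, z in m, then the finger opening in m, from 0 to 0.0854. A call has exactly 10 rows; each row shifts and turns the commanded pose from where the row before left it; what a row does not reach is not made up. A row lasts 1/10 s, in which the tool goes at most 50 mm and 8.59 degrees, less where a joint would pass 70% of its speed; a pose out of reach is approached as far as the arm can. A call with a gripper value outside its range is refused whole. The fingers move at their own pace and stop on an object; "squeeze" is the grip in N (left out, the last holds). Time passes only in rows, so rows that do not move let the fingers close, or fill a call up. It gives the time, the measured TCP pose, the force, the opening and the grip force at its end, in the units of the state.
- arm.read_state(): the state, without advancing time (a new reading comes with each control period).
- arm.get_image(name): name is "side" or "top"; returns the picture (400x640x3 uint8, red, green, blue); there is no depth.
- arm.camera_params(name): a dict with "intrinsics" (3x3 intrinsics, pixels), "dist_coeffs" ([k1, k2, p1, p2, k3] as OpenCV has them; the pictures are not rectified), "view" (4x4, takes a point from world to camera coordinates). Camera axes: x right, y down, z forward; pixel columns grow to the right and rows downward; lengths in m; the calibration is good to about 2 mm. A picture is of the moment at which its call begins. camera_params takes no time and is no camera call.
- arm.close_job(): hands the job in; it is judged then, once.
Trained networks look in the newest picture that a camera, given by its name, has taken for a name from the list of things; names that differ only in an ending like _2 or _b are one class to them, and where a whole thing is asked for, a point or a joint stands for the part that bears it (a point fixed in the world has none). Each returns a list of dicts, best first, with "p" (0 to 1); they miss things now and then, are a little off and sometimes report something else, mostly with a low value. They report only what shows in the picture. A call takes as long as a camera call.
- arm.look_for(camera, query): "position" ([x, y, z] in m, in the coordinates of the camera as it stood for that picture, good to about 4 mm: the middle of the surface that is visible of it).
- arm.landmark_of(camera, query): "position" ([x, y, z] in m, in the coordinates of the camera as it stood for that picture, good to about 4 mm: a listed point, or the origin of a listed thing).
The state is a dict: "time": time; "joint_pos": joint angles; "dq": joint speeds; "joint_efforts": joint torques, N m; "eef_pos": TCP position; "eef_rot": TCP orientation; "wrist_force": force on the tool from outside, world axes, zero at the start; "wrist_torque": the same for the moment, N m; "finger_gap": finger opening in m; "gripper_force": force on a finger pad.
Only numpy, scipy, OpenCV 4.12 (cv2) and the standard library are available. Lean on these libraries where they do the work, as an engineer would, in place of code of your own. Each camera call takes 0.05 s, during which the arm holds its last target. There are 200 camera calls.

### The job

Change the slide strainer over to its clean screen: with the thin pin punch from the stand, press the release button down in its slanting barrel and, keeping it pressed past the middle notch, push the slide through to its far end, then let the button snap up there so that the slide is locked. Press gently - feel for the stop, do not force it - then put the punch back upright in the stand and leave the things lying around undisturbed.

Things in the scene. Friction and masses are not known exactly. Their poses are not given: they have to be found in the camera images.
- strainer: slide-plate coolant strainer, fixed. Base plate 104 x 265 x 12 mm (x, y, z), y -155 to +110; on it an aluminium block 60 x 70 mm, top at z = 84 mm with its screws. A quick coupler sticks out of the block front and back, 26 mm thick at z = 42 mm, to x = -101 and +101 mm. Origin: underside, below the block's middle. x to the back, y the way the slide is to be pushed, z up.
- screen_slide (a joint): how far the slide is pushed along the strainer's +y, m: 0 = first place (old screen in the block), 0.030 = middle notch, 0.060 = far place and hard stop (clean screen in the block). The slide is an upright steel plate, 14 x 48 mm, with a boss at its -y end. Locked in each notch, with 1.5 mm of play, unless the button is held down; then it takes 2 to 5 N to push.
- release_button (a joint): how far the release button is pressed, m: 0 = up, 0.007 = on its stop. Sprung: 4 N at the start, 7.5 N on the stop. Its key leaves the notch at about 0.0055; let go on the way, it snaps into the next notch it meets.
- button_top (a point): middle of the release button's flat top (8 mm across), which moves with slide and button. z: out along the bore, leaning 20 degrees from vertical to the strainer's front (-x); y: as the strainer's y. The button is recessed in a round barrel on the slide's boss, 26 mm outside, bore 9 mm, whose mouth is 12 mm along +z from this face (button up). The bore's wall takes the pin's sideways push.
- index_rail: steel bar fixed to the strainer in front of the slide's boss: x -33 to -22 mm, y -148 to -35 mm, top at z = 63 mm with its screw (strainer's frame). Three notches on its underside, 30 mm apart, lock the button's key. Origin and axes as the strainer's.
- pin_punch: thin pin punch, round steel, 0.12 kg: a collar 22 mm diameter and 6 mm high, above it a knurled grip 13 mm diameter, 66 mm long, below it a nose 6 mm diameter that has been reground many times: 36 to 46 mm long, different each time and not measured, so feel when it touches. Origin: middle of the collar's underside, z along the punch toward the grip. It hangs nose down in the stand by its collar.
- punch_rack: steel stand for punches, 64 x 140 mm, fixed: a plate, top at z = 60 mm, on two end cheeks, with three 14 mm holes in a row along its y at y = -45, 0 and +45 mm (x = 0). Origin: underside, middle. A punch hangs with its collar's underside on the plate. The two punches stand in the outer holes, either way round; the middle one is free.
- drift_punch: thick punch in the same stand: nose 12 mm diameter (too thick for the button's bore), grip 18 mm, 130 mm long, 0.22 kg; not needed, leave it. Origin: middle of its collar's underside.
- power_post: wooden post 525 mm high, 71 x 176 mm, with a power strip, fixed at the back of the bench between the strainer and the stand: carry the punch past in front of it. Origin under its middle.
- grease_pot: small white grease bottle with a red nozzle, 44 mm diameter, 90 mm high; bystander. Origin under its middle.
- eyebolt_1: steel lifting eye bolt lying flat, 76 x 45 x 26 mm; bystander. Origin under its middle.

How it is judged:
On the way, in this order (a step that is already met when the one before it is completed fails the run):
1. the thin punch's tip holds the button down while the slide is still in its first place (value of joint release_button above 0.0052 m and value of joint screen_slide below 0.006 m and distance between pin_punch and button_top below 0.05 m), for 0.1 s.
2. the slide is carried past its middle notch with the punch still holding the button down (value of joint screen_slide between 0.034 and 0.054 m and value of joint release_button above 0.005 m and distance between pin_punch and button_top below 0.05 m), for 0.05 s.
3. the slide is at its far place and the button has snapped up (value of joint screen_slide above 0.0575 m and value of joint release_button below 0.0015 m), for 0.2 s.
At the end, for the whole second after the job is handed in: the slide is locked at its far place (slide joint over 57.5 mm, button up: under 1.5 mm pressed); the thin punch hangs in a hole of the stand, its collar on the plate (within 5 mm of its seat height, 12 mm of the row of holes, leaning less than 0.12 rad), let go and at rest (all of step 3 and angle between pin_punch's own z axis and vertical below 0.12 rad and linear speed of pin_punch below 0.02 m/s and x of pin_punch in the frame of punch_rack between -0.012 and 0.012 m and y of pin_punch in the frame of punch_rack between -0.06 and 0.06 m and z of pin_punch in the frame of punch_rack between 0.055 and 0.065 m); the robot touches nothing.
It fails at once if the punch is forced: over 60 N of contact force, all contacts summed, between the thin punch and the strainer (contact force between pin_punch and strainer above 60 N).
It fails at once if a bystander (thick punch, grease bottle, eye bolt) is shifted by more than 20 mm (distance of any of drift_punch, grease_pot, eyebolt_1 from where it was at the start of the episode above 0.02 m).
It fails at once if a bystander is knocked over: the grease bottle or the thick punch leans more than 0.3 rad (angle between any of grease_pot, drift_punch's own z axis and vertical above 0.3 rad).
It also fails if it takes over 58 s, if anything falls off the work surface, if the arm or the gripper's body presses on something with over 40 N, if the wrist force passes 120 N, or if a joint passes its speed limit or range.

## Working session

There is one attempt and no reset: what is moved stays moved. The work goes in short steps, Python scripts to look and compute and a tool call to move; the robot and the scene stay as the last step left them, time stands still between calls to the robot, and variables do not carry over. Pictures are saved under pics/ and viewed, at most 10 in all, crops included, and the job is handed in when it is done.

Besides the shell and the picture viewer there is one more tool, called after "Emit:" by a JSON object that holds its "method" and its "body". carry_out: Moves the arm, as the interface text tells. Its arguments: {"type":"object","properties":{"commands":{"type":"array"},"squeeze":{"type":"number"}},"required":["commands"]}

```bash
mkdir -p pics; cat > h.py <<'E'
import numpy as np, cv2
from bench import arm
def snap(cam,fn=None):
    im=arm.get_image(cam)
    if fn: cv2.imwrite('pics/'+fn,im[:,:,::-1])
    return im
def w(cam,p):
    V=np.array(arm.camera_params(cam)['view']); return (np.linalg.inv(V)@np.r_[p,1])[:3]
def px(cam,P):
    c=arm.camera_params(cam);V=np.array(c['view'])
    r=cv2.projectPoints(np.atleast_2d(np.array(P,float)),cv2.Rodrigues(V[:3,:3])[0],V[:3,3],np.array(c['intrinsics']),np.array(c['dist_coeffs'],float))[0]
    return r.reshape(-1,2)
def ray(cam,uv):
    c=arm.camera_params(cam);V=np.array(c['view'])
    n=cv2.undistortPoints(np.array([[uv]],float),np.array(c['intrinsics']),np.array(c['dist_coeffs'],float)).ravel()
    return -V[:3,:3].T@V[:3,3], V[:3,:3].T@np.r_[n,1]
def atz(cam,uv,z):
    o,d=ray(cam,uv); return o+d*(z-o[2])/d[2]
E
cat > a.py <<'E'
from h import *
np.set_printoptions(precision=4,suppress=True)
print(arm.read_state()['time'])
for c in('side','top'):
    snap(c,c+'0.png')
    for q in('strainer','button_top','index_rail','pin_punch','drift_punch','punch_rack','grease_pot','eyebolt_1','power_post'):
        for r in arm.landmark_of(c,q)[:2]: print(c,q,round(r['p'],2),w(c,r['position']))
E
python3 a.py
```

```text
0.0
side strainer 0.92 [ 0.5338  0.2734 -0.0005]
side pin_punch 0.43 [ 0.4545 -0.2265  0.0565]
side drift_punch 0.49 [ 0.4529 -0.3213  0.0583]
side punch_rack 0.83 [ 0.4578 -0.2757 -0.0024]
side grease_pot 0.78 [ 0.3672  0.3461 -0.    ]
side eyebolt_1 0.62 [ 0.3973 -0.1105 -0.0007]
top strainer 0.8 [ 0.5303  0.2751 -0.0017]
top strainer 0.24 [0.3713 0.3505 0.0016]
top index_rail 0.73 [0.5341 0.2758 0.0012]
top pin_punch 0.55 [ 0.4528 -0.2288  0.0611]
top drift_punch 0.5 [ 0.4498 -0.3148  0.056 ]
top punch_rack 0.79 [ 0.4533 -0.2746 -0.0001]
top grease_pot 0.68 [0.3711 0.3527 0.0025]
top eyebolt_1 0.5 [ 0.3945 -0.1116 -0.0041]
top power_post 0.22 [0.3721 0.3508 0.001 ]
```

View pics/side0.png

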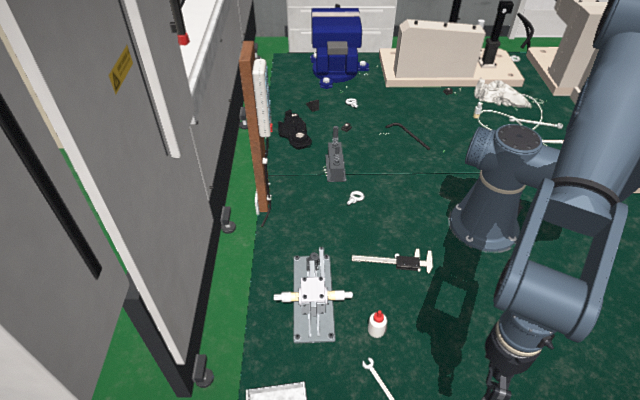

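View pics/top0.png

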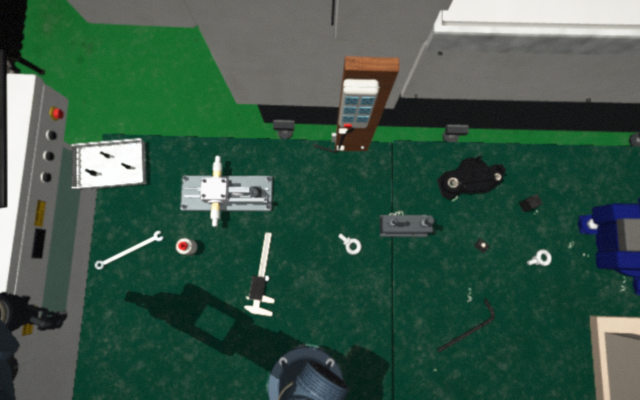

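Side view: strainer at about (313,298), stand at (336,165), bottle at (377,323). Top view: strainer at (226,193) with its boss to the right (world -y), stand at (407,225), eye bolt at (350,243). A closer composite will tell which punch is which and give the yaw.

```bash
cat > b.py <<'E'
from h import *
t=cv2.imread('pics/top0.png');s=cv2.imread('pics/side0.png')
R=lambda im,x,y,wd,h,k:cv2.resize(im[y:y+h,x:x+wd],None,fx=k,fy=k,interpolation=cv2.INTER_CUBIC)
o=np.zeros((600,800,3),np.uint8)
def put(im,x,y): o[y:y+im.shape[0],x:x+im.shape[1]]=im
put(R(t,175,150,104,80,5),0,0)       # 520x400
put(R(t,375,203,65,40,4),0,420)      # 
put(R(s,268,240,90,108,3),525,0)     # 270x324
put(R(s,318,120,40,66,4),525,330)
cv2.imwrite('pics/c.png',o)
print(px('top',[[.455,-.2285,.06],[.455,-.3185,.06],[.532,.275,.084]]))
E
python3 b.py
```

```text
[[391.81333234 221.43914556]
 [423.76035621 222.32614352]
 [212.45925424 187.96893467]]
```

View pics/c.png

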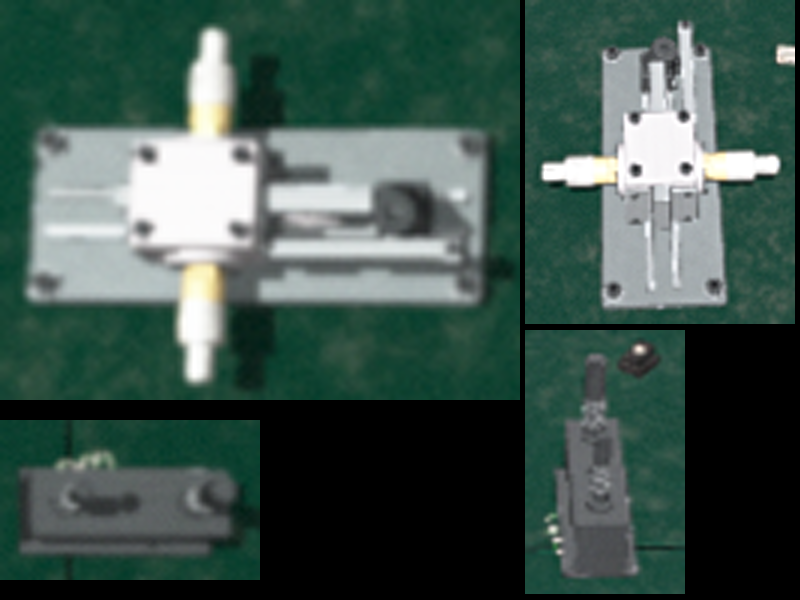

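```bash
cat > c.py <<'E'
from h import *
np.set_printoptions(precision=4,suppress=True)
T=lambda x,y:(175+x/5-.4,150+y/5-.4)
for p in[(52,142),(472,145),(45,283),(468,285)]: print('screw',atz('top',T(*p),.014))
for p in[(148,153),(242,153),(143,230),(235,230)]: print('blk',atz('top',T(*p),.083))
S=lambda x,y:(268+(x-525)/3-.3,240+y/3-.3)
for p in[(634,117),(683,117),(636,170),(688,170)]: print('blkS',atz('side',S(*p),.083))
for p in[(612,53),(699,52),(613,290),(715,288)]: print('screwS',atz('side',S(*p),.014))
def tri(a,b):
    o,d=ray('top',a);q,e=ray('side',b);k=np.linalg.lstsq(np.c_[d,-e],q-o,rcond=None)[0];A=o+d*k[0];B=q+e*k[1];return (A+B)/2,np.linalg.norm(A-B)
print('barrel',tri(T(402,208),S(662,48)))
print('rail end',tri(T(455,250),S(685,25)))
for p in[(70,495),(197,497)]:print('punch',atz('top',(375+p[0]/4,203+(p[1]-420)/4),.063))
for p in[(22,470),(240,472),(22,540),(215,543)]:print('rack?',atz('top',(375+p[0]/4,203+(p[1]-420)/4),.06))
print(px('side',[[.455,-.2285,.06],[.455,-.2285,.13],[.455,-.3185,.06],[.455,-.3185,.19]]))
for c in('top','side'):
  V=np.array(arm.camera_params(c)['view']);print(c,-V[:3,:3].T@V[:3,3])
print(arm.read_state()['eef_rot'],arm.tcp_to_grasp)
E
python3 c.py
```

```text
screw [0.5728 0.3757 0.014 ]
screw [0.5783 0.1285 0.014 ]
screw [0.4887 0.3732 0.014 ]
screw [0.4943 0.1269 0.014 ]
blk [0.5536 0.2996 0.083 ]
blk [0.5551 0.2475 0.083 ]
blk [0.5099 0.2993 0.083 ]
blk [0.5114 0.2486 0.083 ]
blkS [0.5567 0.2493 0.083 ]
blkS [0.5147 0.25   0.083 ]
blkS [0.5546 0.302  0.083 ]
blkS [0.5115 0.3026 0.083 ]
screwS [0.5802 0.1287 0.014 ]
screwS [0.497  0.1288 0.014 ]
screwS [0.5747 0.3738 0.014 ]
screwS [0.49   0.3733 0.014 ]
barrel (array([0.5313, 0.1601, 0.0619]), np.float64(0.0019438054700051523))
rail end (array([0.5093, 0.1297, 0.0565]), np.float64(0.0027149903191124743))
punch [ 0.4538 -0.2299  0.063 ]
punch [ 0.4549 -0.3191  0.063 ]
rack? [ 0.471  -0.1965  0.06  ]
rack? [ 0.4739 -0.3504  0.06  ]
rack? [ 0.4215 -0.1968  0.06  ]
rack? [ 0.4232 -0.3321  0.06  ]
[[335.652  162.84  ]
 [336.2673 146.4494]
 [334.5882 145.8724]
 [335.6464 114.7702]]
top [ 0.3111 -0.029   1.2521]
side [0.5301 0.9088 1.0477]
[[-0.9377  0.3474  0.    ]
 [ 0.3474  0.9377  0.    ]
 [-0.      0.     -1.    ]] 0.0187
```

Strainer origin is about (0.5335, 0.274), yaw 0.024. The thin punch stands near (0.454, -0.229) and the thick one at y = -0.319. Moving to above the thin punch.

Emit:
{"method": "carry_out", "body": {"commands": [[0, 0, 0.0355, 0.034, -0.033, 0, 0.06], [0, 0, 0.0355, 0.034, -0.033, 0, 0.06], [0, 0, 0.0355, 0.034, -0.033, 0, 0.06], [0, 0, 0.0355, 0.034, -0.033, 0, 0.06], [0, 0, 0.0355, 0.034, -0.033, 0, 0.06], [0, 0, 0.0355, 0.034, -0.033, 0, 0.06], [0, 0, 0.0355, 0.004, -0.048, 0, 0.06], [0, 0, 0.0355, 0.004, -0.048, 0, 0.06], [0, 0, 0.0355, 0.004, -0.048, 0, 0.06], [0, 0, 0.0355, 0.004, -0.048, 0, 0.06]], "squeeze": 60}}

```text
time: 2.0
eef_pos: [0.4372, 0.1943, 0.2315]
eef_rot: [[-1.0, -0.002, 0.001], [-0.002, 1.0, 0.0], [-0.001, 0.0, -1.0]]
wrist_force: [1.1, -0.9, 0.3]
finger_gap: 0.0607
gripper_force: 0.0
```

Emit:
{"method": "carry_out", "body": {"commands": [[0, 0, 0, 0.002, -0.048, 0, 0.06], [0, 0, 0, 0.002, -0.048, 0, 0.06], [0, 0, 0, 0.002, -0.048, 0, 0.06], [0, 0, 0, 0.002, -0.048, 0, 0.06], [0, 0, 0, 0.002, -0.048, 0, 0.06], [0, 0, 0, 0.002, -0.048, 0, 0.06], [0, 0, 0, 0.002, -0.048, 0, 0.06], [0, 0, 0, 0.002, -0.048, 0, 0.06], [0, 0, 0, 0, -0.04, -0.01, 0.06], [0, 0, 0, 0, 0, -0.02, 0.06]]}}

```text
time: 3.0
eef_pos: [0.4555, -0.235, 0.2027]
eef_rot: [[-1.0, 0.005, 0.007], [0.005, 1.0, -0.007], [-0.007, -0.007, -1.0]]
wrist_force: [1.2, 0.3, 1.2]
finger_gap: 0.0601
gripper_force: 0.0
```

Emit:
{"method": "carry_out", "body": {"commands": [[0, 0, 0, 0.001, 0.001, -0.025, 0.05], [0, 0, 0, 0, 0, -0.03, 0.05], [0, 0, 0, 0, 0, -0.03, 0.05], [0, 0, 0, 0, 0, -0.025, 0.05], [0, 0, 0, 0, 0, -0.014, 0.05], [0, 0, 0, 0, 0, 0, 0.04], [0, 0, 0, 0, 0, 0, 0.02], [0, 0, 0, 0, 0, 0, 0.005], [0, 0, 0, 0, 0, 0, 0.005], [0, 0, 0, 0, 0, 0, 0.005]], "squeeze": 60}}

```text
time: 4.0
eef_pos: [0.4548, -0.2275, 0.0783]
eef_rot: [[-1.0, -0.0, 0.002], [-0.0, 1.0, -0.002], [-0.002, -0.002, -1.0]]
wrist_force: [0.1, -0.0, 3.0]
finger_gap: 0.0114
gripper_force: 58.4
```

```bash
cat > d.py <<'E'
from h import *
np.set_printoptions(precision=4,suppress=True)
s=arm.read_state();print(s['time'],s['finger_gap'],s['gripper_force'],s['eef_pos'])
i=snap('top');j=snap('side')
for c in('side','top'):
    for q in('pin_punch','button_top','punch_rack'):
        for r in arm.landmark_of(c,q)[:1]: print(c,q,round(r['p'],2),w(c,r['position']))
R=lambda im,x,y,wd,h,k:cv2.resize(im[y:y+h,x:x+wd],None,fx=k,fy=k,interpolation=cv2.INTER_CUBIC)
o=np.zeros((600,800,3),np.uint8)
o[:480,:400]=R(i,370,180,80,96,5);o[:480,400:800]=R(j,296,90,80,96,5)
cv2.imwrite('pics/d.png',o[:,:,::-1])
E
python3 d.py
```

```text
4.0 0.011438366568481106 58.39185833930969 [ 0.4548 -0.2275  0.0783]
side pin_punch 0.47 [ 0.4553 -0.2258  0.0584]
side punch_rack 0.89 [ 0.4569 -0.2746 -0.0007]
top button_top 0.43 [0.3715 0.35   0.0008]
```

View pics/d.png

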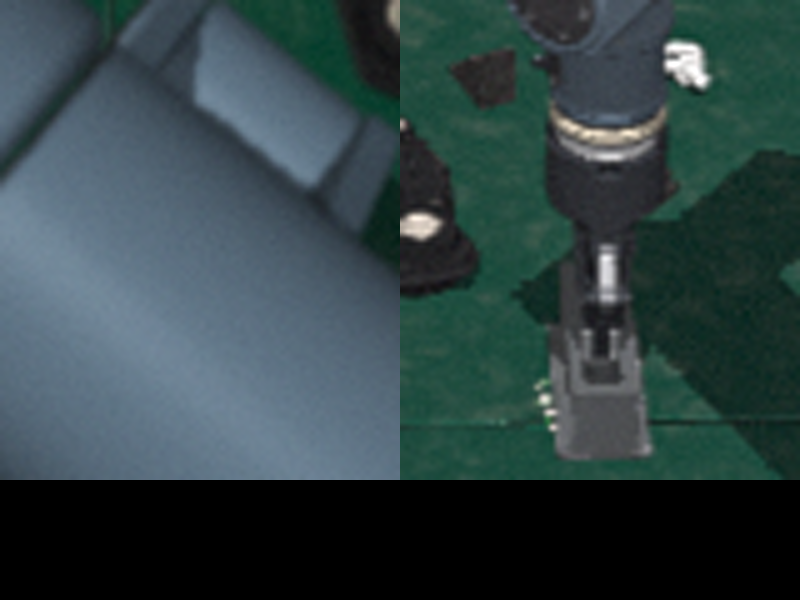

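Gripped, with the collar seated about 18 mm below the TCP. Lifting, carrying it in front of the post, and tilting 20° at the strainer.

Emit:
{"method": "carry_out", "body": {"commands": [[0, 0, 0, 0, 0, 0.015, 0.005], [0, 0, 0, 0, 0, 0.03, 0.005], [0, 0, 0, 0, 0, 0.035, 0.005], [0, 0, 0, 0, 0, 0.035, 0.005], [0, 0, 0, 0.001, 0.02, 0.005, 0.005], [0, 0, 0, 0.001, 0.045, 0, 0.005], [0, 0, 0, 0.002, 0.045, 0, 0.005], [0, 0, 0, 0.002, 0.045, 0, 0.005], [0, 0, 0, 0.002, 0.045, 0, 0.005], [0, 0, 0, 0.002, 0.045, 0, 0.005]]}}

```text
time: 5.4
eef_pos: [0.4633, 0.0199, 0.1972]
eef_rot: [[-1.0, 0.0, -0.001], [0.0, 1.0, 0.0], [0.001, 0.0, -1.0]]
wrist_force: [0.9, -1.1, -1.4]
finger_gap: 0.011
gripper_force: 58.6
```

Emit:
{"method": "carry_out", "body": {"commands": [[0, 0, 0, 0.005, 0.045, 0, 0.005], [0, 0, 0, 0.006, 0.045, 0, 0.005], [0, 0, 0, 0.006, 0.03, 0, 0.005], [0.0021, -0.0873, 0, 0.006, 0.015, 0, 0.005], [0.0021, -0.0873, 0, 0.005, 0.005, -0.01, 0.005], [0.0021, -0.0873, 0, 0.004, 0.001, -0.01, 0.005], [0.0021, -0.0873, 0, 0, 0, -0.01, 0.005], [0, 0, 0, 0, 0, -0.005, 0.005], [0, 0, 0, 0, 0, 0, 0.005], [0, 0, 0, 0, 0, 0, 0.005]]}}

```text
time: 6.4
eef_pos: [0.4977, 0.159, 0.1628]
eef_rot: [[-0.939, -0.001, 0.343], [0.002, 1.0, 0.008], [-0.343, 0.008, -0.939]]
wrist_force: [1.0, -0.2, -1.6]
finger_gap: 0.0116
gripper_force: 58.6
```

```bash
cat > d.py <<'E'
from h import *
np.set_printoptions(precision=4,suppress=True)
s=arm.read_state();print(s['time'],s['finger_gap'],s['gripper_force'],s['eef_pos'],s['wrist_force'],s['eef_rot'])
i=snap('top');j=snap('side')
for c in('side','top'):
    for q in('pin_punch','button_top'):
        for r in arm.landmark_of(c,q)[:1]: print(c,q,round(r['p'],2),w(c,r['position']))
e=np.array(s['eef_pos']);a=np.array(s['eef_rot'])[:,2]
P=[e+a*k for k in(.018,.054,.064)];print(px('side',P),px('top',P))
R=lambda im,x,y,wd,h,k:cv2.resize(im[y:y+h,x:x+wd],None,fx=k,fy=k,interpolation=cv2.INTER_CUBIC)
o=np.zeros((600,800,3),np.uint8)
o[:480,:400]=R(i,230,160,50,60,8);o[:600,400:800]=R(j,290,220,50,75,8)
cv2.imwrite('pics/e.png',o[:,:,::-1])
E
python3 d.py
```

```text
6.4 0.011610651745116366 58.57562005519867 [0.4977 0.159  0.1628] [ 1.0071 -0.1896 -1.5861] [[-0.9393 -0.0012  0.3431]
 [ 0.0017  1.      0.0082]
 [-0.3431  0.0083 -0.9393]]
side pin_punch 0.47 [0.5042 0.157  0.141 ]
side button_top 0.49 [0.5052 0.1584 0.1412]
[[324.0098 235.7678]
 [319.2525 244.0401]
 [317.9648 246.2791]] [[250.1155 195.1805]
 [252.2593 192.8939]
 [252.8317 192.2833]]
```

View pics/e.png

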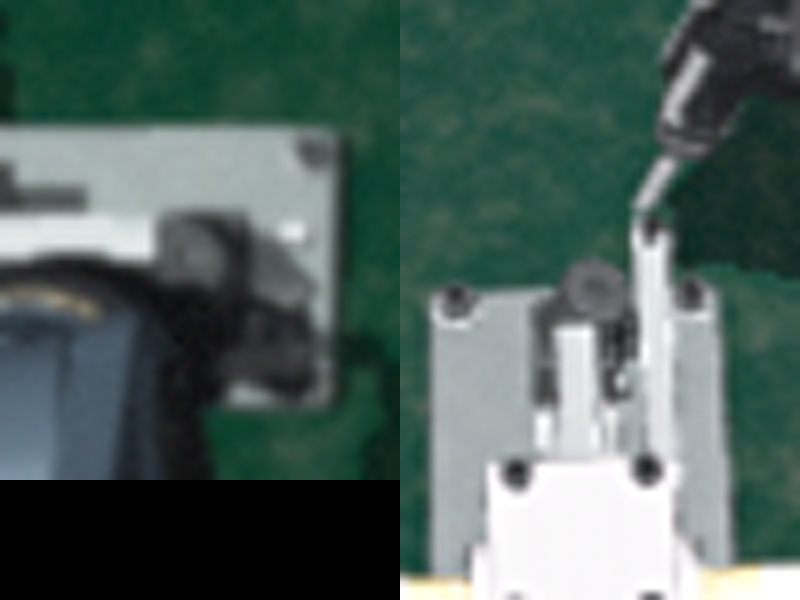

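The side view shows the punch tip at about px (319.7,245.5) and the barrel mouth at (314,256). I'll check the mouth estimate with a projected-circle overlay on the first, unobstructed pictures.

```bash
cat > f.py <<'E'
from h import *
t=cv2.imread('pics/top0.png');s=cv2.imread('pics/side0.png')
M=np.array([.5313,.1601,.0619]);yw=.024
X=np.array([np.cos(yw),np.sin(yw),0]);Y=np.array([-np.sin(yw),np.cos(yw),0]);Z=np.array([0,0,1.])
n=-np.sin(.349)*X+np.cos(.349)*Z;u=np.cos(.349)*X+np.sin(.349)*Z
th=np.linspace(0,2*np.pi,60)
k=16;o=[]
for c,im,x0,y0 in(('top',t,243,178),('side',s,301,240)):
    a=cv2.resize(im[y0:y0+30,x0:x0+24],None,fx=k,fy=k,interpolation=cv2.INTER_CUBIC)
    a=np.clip(a.astype(float)*1.5,0,255).astype(np.uint8)
    b=a.copy()
    for r,col in((.013,(0,255,0)),(.0045,(0,0,255))):
        q=(px(c,M+r*(np.outer(np.cos(th),u)+np.outer(np.sin(th),Y)))-[x0,y0]+.5)*k
        cv2.polylines(b,[q.astype(int)],True,col,1)
    o.append(np.vstack([b]) )
cv2.imwrite('pics/f.png',np.hstack(o)); 
E
python3 f.py
```

```text
(no output)
```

View pics/f.png

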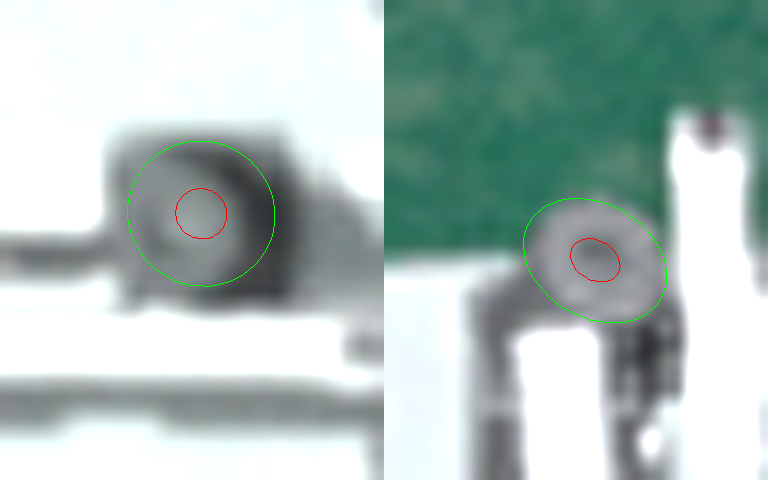

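```bash
cat > g.py <<'E'
from h import *
np.set_printoptions(precision=4,suppress=True)
def tri(a,b):
    o,d=ray('top',a);q,e=ray('side',b);k=np.linalg.lstsq(np.c_[d,-e],q-o,rcond=None)[0];A=o+d*k[0];B=q+e*k[1];return A,B
for a in((254.06,191.25),(254.5,191.25)): print(tri(a,(313.85,255.4)))
s=arm.read_state();e=np.array(s['eef_pos']);R=np.array(s['eef_rot'])
P=px('side',[e+R[:,2]*.059,e+R[:,2]*.059+[-.003,0,0],e+R[:,2]*.059+[0,.003,0],e+R[:,2]*.059+[0,0,.003]]);print(P[0],P[1:]-P[0])
# block check: known corners via strainer pose
X=np.array([.99971,.024,0]);Y=np.array([-.024,.99971,0]);O=np.array([.5335,.2742,0])
for z in(.06,.066,.072): print(z,[ (lambda p:(np.dot(p-O,X),np.dot(p-O,Y)))(atz(c,q,z)) for c,q in(('top',(254.3,191.25)),('side',(313.85,255.4)))])
E
python3 g.py
```

```text
(array([0.5294, 0.1623, 0.0658]), array([0.5309, 0.162 , 0.0661]))
(array([0.5296, 0.1613, 0.0646]), array([0.5309, 0.161 , 0.0648]))
[318.95   245.1722] [[ 1.1228 -0.0127]
 [ 0.0173  0.8832]
 [ 0.0019 -0.7039]]
0.06 [(np.float64(-0.005709061107661224), np.float64(-0.11152478669962924)), (np.float64(-0.0053975932506945355), np.float64(-0.11670067373203573))]
0.066 [(np.float64(-0.006836154200326607), np.float64(-0.11246200381828306)), (np.float64(-0.005293119913962073), np.float64(-0.11213762156844063))]
0.072 [(np.float64(-0.007963247292991879), np.float64(-0.11339922093693688)), (np.float64(-0.005188646577229728), np.float64(-0.10757456940484576))]
```

Emit:
{"method": "carry_out", "body": {"commands": [[0, 0, 0, 0.002, 0.001, 0, 0.005], [0, 0, 0, 0.002, 0.001, -0.005, 0.005], [0, 0, 0, 0.002, 0, -0.005, 0.005], [0, 0, 0, 0.002, 0, -0.005, 0.005], [0, 0, 0, 0.002, 0, -0.005, 0.005], [0, 0, 0, 0, 0, -0.005, 0.005], [0, 0, 0, 0, 0, -0.005, 0.005], [0, 0, 0, 0, 0, 0, 0.005], [0, 0, 0, 0, 0, 0, 0.005], [0, 0, 0, 0, 0, 0, 0.005]]}}

```text
time: 7.7
eef_pos: [0.5062, 0.1611, 0.1325]
eef_rot: [[-0.94, -0.002, 0.342], [0.001, 1.0, 0.008], [-0.342, 0.008, -0.939]]
wrist_force: [0.0, -0.8, -0.4]
finger_gap: 0.0114
gripper_force: 58.6
```

```bash
cat > f2.py <<'E'
from h import *
np.set_printoptions(precision=4,suppress=True)
s=arm.read_state();print(s['time'],s['eef_pos'],s['wrist_force'],s['joint_pos']);e=np.array(s['eef_pos']);R=np.array(s['eef_rot'])
im=np.mean([arm.get_image('side').astype(float) for _ in range(4)],0)[:,:,::-1]
M=np.array([.530,.1618,.0655]);yw=.024
X=np.array([np.cos(yw),np.sin(yw),0]);Y=np.array([-np.sin(yw),np.cos(yw),0]);Z=np.array([0,0,1.])
n=-np.sin(.349)*X+np.cos(.349)*Z;u=np.cos(.349)*X+np.sin(.349)*Z
th=np.linspace(0,2*np.pi,60);k=20;x0,y0,W,H=300,236,36,30
a=cv2.resize(im[y0:y0+H,x0:x0+W],None,fx=k,fy=k,interpolation=cv2.INTER_CUBIC)
b=np.clip(a*1.3,0,255).astype(np.uint8)
for r,col in((.013,(0,255,0)),(.0045,(0,0,255))):
    q=(px('side',M+r*(np.outer(np.cos(th),u)+np.outer(np.sin(th),Y)))-[x0,y0]+.5)*k
    cv2.polylines(b,[q.astype(int)],True,col,1)
q=(px('side',[e+R[:,2]*.018,e+R[:,2]*.054,e+R[:,2]*.064])-[x0,y0]+.5)*k;print(q)
cv2.polylines(b,[q.astype(int)],False,(255,0,255),1);cv2.circle(b,tuple(q[1].astype(int).tolist()),4,(255,0,255),1)
cv2.imwrite('pics/g.png',b)
E
python3 f2.py
```

```text
7.7 [0.5062 0.1611 0.1325] [ 0.0465 -0.7521 -0.437 ] [ 0.1154  0.4897  2.0089 -0.1071  0.2963 -1.3587]
[[424.4061 164.6144]
 [332.3214 324.163 ]
 [307.3864 367.3639]]
```

View pics/g.png

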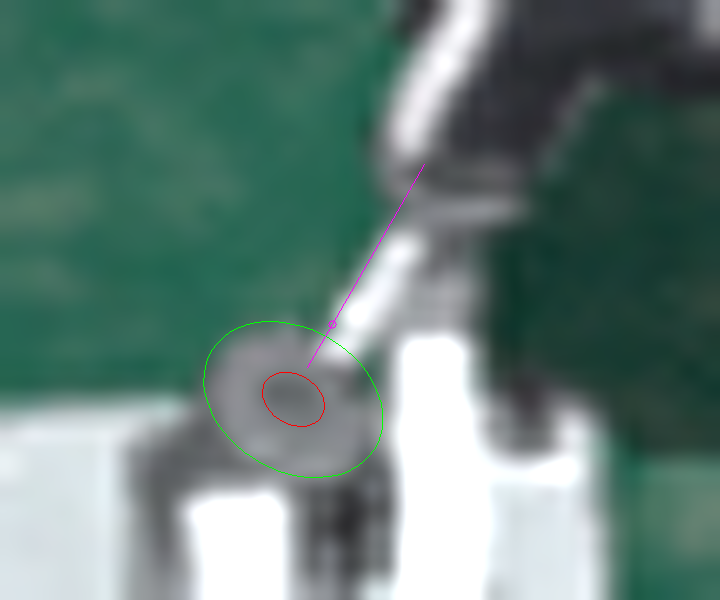

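The overlay shows the bore at crop (293,398) and the tip at (343,352), which puts the nose about 3 mm off in -x and 10 mm above the mouth. Correcting x, then going down along the axis gently.

Emit:
{"method": "carry_out", "body": {"commands": [[0, 0, 0, 0.0015, 0, 0, 0.005], [0, 0, 0, 0.0015, 0, 0, 0.005], [0, 0, 0, 0.0006, 0, -0.0017, 0.005], [0, 0, 0, 0.0006, 0, -0.0017, 0.005], [0, 0, 0, 0.0006, 0, -0.0017, 0.005], [0, 0, 0, 0.0006, 0, -0.0017, 0.005], [0, 0, 0, 0.0006, 0, -0.0017, 0.005], [0, 0, 0, 0, 0, 0, 0.005], [0, 0, 0, 0, 0, 0, 0.005], [0, 0, 0, 0, 0, 0, 0.005]], "squeeze": 45}}

```text
time: 8.9
eef_pos: [0.5121, 0.1611, 0.1238]
eef_rot: [[-0.94, -0.002, 0.342], [0.001, 1.0, 0.008], [-0.342, 0.008, -0.94]]
wrist_force: [0.8, -0.1, -1.8]
finger_gap: 0.0115
gripper_force: 58.6
```

Emit:
{"method": "carry_out", "body": {"commands": [[0, 0, 0, 0.0002, 0, -0.0005, 0.005], [0, 0, 0, 0.0002, 0, -0.0005, 0.005], [0, 0, 0, 0.0002, 0, -0.0005, 0.005], [0, 0, 0, 0.0002, 0, -0.0005, 0.005], [0, 0, 0, 0.0002, 0, -0.0005, 0.005], [0, 0, 0, 0.0001, 0, -0.0005, 0.005], [0, 0, 0, 0.0002, 0, -0.0005, 0.005], [0, 0, 0, 0, 0, 0, 0.005], [0, 0, 0, 0, 0, 0, 0.005], [0, 0, 0, 0, 0, 0, 0.005]]}}

```text
time: 9.9
eef_pos: [0.5134, 0.1611, 0.1203]
eef_rot: [[-0.94, -0.002, 0.342], [0.001, 1.0, 0.008], [-0.342, 0.008, -0.94]]
wrist_force: [0.8, 0.5, -1.3]
finger_gap: 0.0115
gripper_force: 58.6
```

Emit:
{"method": "carry_out", "body": {"commands": [[0, 0, 0, 0.0002, 0, -0.0005, 0.005], [0, 0, 0, 0.0002, 0, -0.0005, 0.005], [0, 0, 0, 0.0002, 0, -0.0005, 0.005], [0, 0, 0, 0.0002, 0, -0.0005, 0.005], [0, 0, 0, 0.0002, 0, -0.0005, 0.005], [0, 0, 0, 0.0001, 0, -0.0005, 0.005], [0, 0, 0, 0.0002, 0, -0.0005, 0.005], [0, 0, 0, 0, 0, 0, 0.005], [0, 0, 0, 0, 0, 0, 0.005], [0, 0, 0, 0, 0, 0, 0.005]]}}

```text
time: 10.9
eef_pos: [0.5146, 0.1611, 0.1168]
eef_rot: [[-0.94, -0.002, 0.342], [0.001, 1.0, 0.008], [-0.342, 0.008, -0.94]]
wrist_force: [-0.3, -0.4, -1.8]
finger_gap: 0.0114
gripper_force: 58.6
```

```bash
sed -i "s/pics\/g.png/pics\/h.png/" f2.py; python3 f2.py
```

```text
10.9 [0.5146 0.1611 0.1168] [-0.2552 -0.3622 -1.8352] [ 0.1131  0.5292  2.0006 -0.1162  0.2656 -1.3511]
[[360.6066 238.6924]
 [270.7176 395.3321]
 [246.372  437.7546]]
```

View pics/h.png

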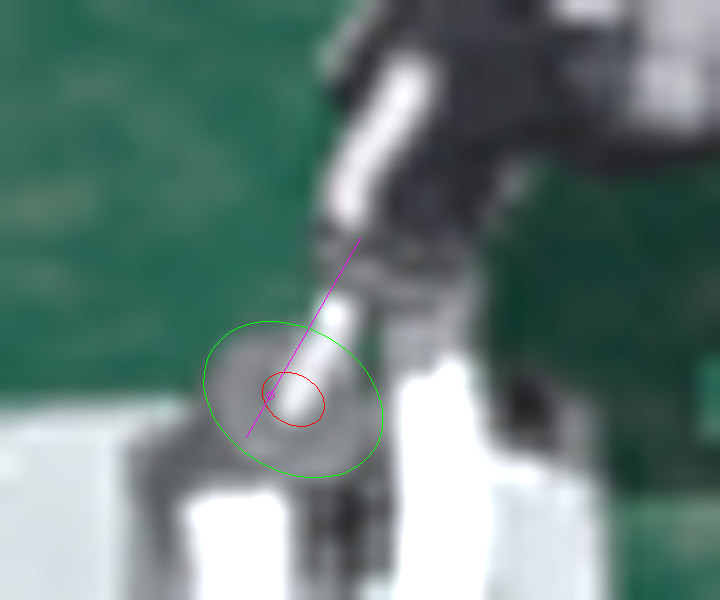

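The tip sits in the red bore circle at about crop (295,415), so it is at or inside the mouth. Continuing down.

Emit:
{"method": "carry_out", "body": {"commands": [[0, 0, 0, 0.0002, 0, -0.0005, 0.005], [0, 0, 0, 0.0002, 0, -0.0005, 0.005], [0, 0, 0, 0.0002, 0, -0.0005, 0.005], [0, 0, 0, 0.0002, 0, -0.0005, 0.005], [0, 0, 0, 0.0002, 0, -0.0005, 0.005], [0, 0, 0, 0.0001, 0, -0.0005, 0.005], [0, 0, 0, 0.0002, 0, -0.0005, 0.005], [0, 0, 0, 0, 0, 0, 0.005], [0, 0, 0, 0, 0, 0, 0.005], [0, 0, 0, 0, 0, 0, 0.005]]}}

```text
time: 12.1
eef_pos: [0.516, 0.1611, 0.1133]
eef_rot: [[-0.94, -0.002, 0.342], [0.001, 1.0, 0.008], [-0.342, 0.008, -0.94]]
wrist_force: [0.2, -0.1, -2.1]
finger_gap: 0.0115
gripper_force: 58.6
```

Emit:
{"method": "carry_out", "body": {"commands": [[0, 0, 0, 0.0002, 0, -0.0005, 0.005], [0, 0, 0, 0.0002, 0, -0.0005, 0.005], [0, 0, 0, 0.0002, 0, -0.0005, 0.005], [0, 0, 0, 0.0002, 0, -0.0005, 0.005], [0, 0, 0, 0, 0, 0, 0.005], [0, 0, 0, 0, 0, 0, 0.005], [0, 0, 0, 0, 0, 0, 0.005], [0, 0, 0, 0, 0, 0, 0.005], [0, 0, 0, 0, 0, 0, 0.005], [0, 0, 0, 0, 0, 0, 0.005]]}}

```text
time: 13.1
eef_pos: [0.5168, 0.1611, 0.1113]
eef_rot: [[-0.94, -0.002, 0.342], [0.001, 1.0, 0.008], [-0.342, 0.008, -0.94]]
wrist_force: [-2.9, -0.2, 2.8]
finger_gap: 0.0115
gripper_force: 58.7
```

Emit:
{"method": "carry_out", "body": {"commands": [[0, 0, 0, 0.0002, 0, -0.0005, 0.005], [0, 0, 0, 0.0002, 0, -0.0005, 0.005], [0, 0, 0, 0.0002, 0, -0.0005, 0.005], [0, 0, 0, 0.0002, 0, -0.0005, 0.005], [0, 0, 0, 0, 0, 0, 0.005], [0, 0, 0, 0, 0, 0, 0.005], [0, 0, 0, 0, 0, 0, 0.005], [0, 0, 0, 0, 0, 0, 0.005], [0, 0, 0, 0, 0, 0, 0.005], [0, 0, 0, 0, 0, 0, 0.005]]}}

```text
time: 14.1
eef_pos: [0.5176, 0.1611, 0.1093]
eef_rot: [[-0.94, -0.002, 0.342], [0.001, 1.0, 0.008], [-0.342, 0.008, -0.94]]
wrist_force: [-2.9, 0.1, 3.6]
finger_gap: 0.0115
gripper_force: 58.7
```

Emit:
{"method": "carry_out", "body": {"commands": [[0, 0, 0, 0.0002, 0, -0.0005, 0.005], [0, 0, 0, 0.0002, 0, -0.0005, 0.005], [0, 0, 0, 0.0002, 0, -0.0005, 0.005], [0, 0, 0, 0.0002, 0, -0.0005, 0.005], [0, 0, 0, 0, 0, 0, 0.005], [0, 0, 0, 0, 0, 0, 0.005], [0, 0, 0, 0, 0, 0, 0.005], [0, 0, 0, 0, 0, 0, 0.005], [0, 0, 0, 0, 0, 0, 0.005], [0, 0, 0, 0, 0, 0, 0.005]]}}

```text
time: 15.1
eef_pos: [0.5183, 0.1611, 0.1073]
eef_rot: [[-0.94, -0.002, 0.342], [0.001, 1.0, 0.008], [-0.342, 0.008, -0.94]]
wrist_force: [-2.2, 1.1, 5.0]
finger_gap: 0.0115
gripper_force: 58.8
```

Emit:
{"method": "carry_out", "body": {"commands": [[0, 0, 0, 0.0002, 0, -0.0005, 0.005], [0, 0, 0, 0.0001, 0, -0.0005, 0.005], [0, 0, 0, 0, 0, 0, 0.005], [0, 0, 0, 0, 0, 0, 0.005], [0, 0, 0, 0, 0, 0, 0.005], [0, 0, 0, 0, 0, 0, 0.005], [0, 0, 0, 0, 0, 0, 0.005], [0, 0, 0, 0, 0, 0, 0.005], [0, 0, 0, 0, 0, 0, 0.005], [0, 0, 0, 0, 0, 0, 0.005]]}}

```text
time: 16.1
eef_pos: [0.5187, 0.1611, 0.1063]
eef_rot: [[-0.94, -0.002, 0.342], [0.001, 1.0, 0.008], [-0.342, 0.008, -0.94]]
wrist_force: [-3.0, -0.2, 6.0]
finger_gap: 0.0115
gripper_force: 59.0
```

Emit:
{"method": "carry_out", "body": {"commands": [[0, 0, 0, 0.0002, 0, -0.0005, 0.005], [0, 0, 0, 0, 0, 0, 0.005], [0, 0, 0, 0, 0, 0, 0.005], [0, 0, 0, 0, 0, 0, 0.005], [0, 0, 0, 0, 0, 0, 0.005], [0, 0, 0, 0, 0, 0, 0.005], [0, 0, 0, 0, 0, 0, 0.005], [0, 0, 0, 0, 0, 0, 0.005], [0, 0, 0, 0, 0, 0, 0.005], [0, 0, 0, 0, 0, 0, 0.005]]}}

```text
time: 17.1
eef_pos: [0.5188, 0.1611, 0.1062]
eef_rot: [[-0.939, -0.002, 0.343], [0.001, 1.0, 0.008], [-0.343, 0.008, -0.939]]
wrist_force: [-3.4, 0.1, 9.7]
finger_gap: 0.0114
gripper_force: 59.6
```

Stop felt (+4 N with no travel). Pushing the slide along the strainer's +y.

Emit:
{"method": "carry_out", "body": {"commands": [[0, 0, 0, 0, 0.001, 0, 0.005], [0, 0, 0, 0, 0.001, 0, 0.005], [0, 0, 0, -0.0001, 0.003, 0, 0.005], [0, 0, 0, -0.0001, 0.003, 0, 0.005], [0, 0, 0, -0.0001, 0.003, 0, 0.005], [0, 0, 0, -0.0001, 0.003, 0, 0.005], [0, 0, 0, 0, 0.001, 0, 0.005], [0, 0, 0, 0, 0, 0, 0.005], [0, 0, 0, 0, 0, 0, 0.005], [0, 0, 0, 0, 0, 0, 0.005]]}}

```text
time: 18.1
eef_pos: [0.5185, 0.1759, 0.1062]
eef_rot: [[-0.94, -0.002, 0.342], [0.001, 1.0, 0.008], [-0.342, 0.008, -0.939]]
wrist_force: [-4.1, -1.5, 8.9]
finger_gap: 0.0112
gripper_force: 59.9
```

Emit:
{"method": "carry_out", "body": {"commands": [[0, 0, 0, -0.0001, 0.004, 0, 0.005], [0, 0, 0, -0.0001, 0.004, 0, 0.005], [0, 0, 0, -0.0001, 0.004, 0, 0.005], [0, 0, 0, -0.0001, 0.004, 0, 0.005], [0, 0, 0, -0.0001, 0.004, 0, 0.005], [0, 0, 0, -0.0001, 0.004, 0, 0.005], [0, 0, 0, -0.0001, 0.004, 0, 0.005], [0, 0, 0, -0.0001, 0.003, 0, 0.005], [0, 0, 0, 0, 0, 0, 0.005], [0, 0, 0, 0, 0, 0, 0.005]]}}

```text
time: 19.1
eef_pos: [0.5178, 0.207, 0.1062]
eef_rot: [[-0.939, -0.002, 0.343], [0.001, 1.0, 0.008], [-0.343, 0.008, -0.939]]
wrist_force: [-3.6, -1.0, 8.4]
finger_gap: 0.0115
gripper_force: 59.8
```

Emit:
{"method": "carry_out", "body": {"commands": [[0, 0, 0, -0.0001, 0.003, 0, 0.005], [0, 0, 0, -0.0001, 0.003, 0, 0.005], [0, 0, 0, -0.0001, 0.003, 0, 0.005], [0, 0, 0, -0.0001, 0.002, 0, 0.005], [0, 0, 0, 0, 0.001, 0, 0.005], [0, 0, 0, 0, 0.001, 0, 0.005], [0, 0, 0, 0, 0.0005, 0, 0.005], [0, 0, 0, 0, 0, 0, 0.005], [0, 0, 0, 0, 0, 0, 0.005], [0, 0, 0, 0, 0, 0, 0.005]]}}

```text
time: 20.1
eef_pos: [0.5174, 0.2203, 0.1062]
eef_rot: [[-0.94, -0.002, 0.343], [0.001, 1.0, 0.008], [-0.343, 0.008, -0.939]]
wrist_force: [-3.4, -1.6, 8.8]
finger_gap: 0.0115
gripper_force: 59.8
```

Emit:
{"method": "carry_out", "body": {"commands": [[0, 0, 0, 0, 0.0005, 0, 0.005], [0, 0, 0, 0, 0.0005, 0, 0.005], [0, 0, 0, 0, 0.0005, 0, 0.005], [0, 0, 0, 0, 0, 0, 0.005], [0, 0, 0, 0, 0, 0, 0.005], [0, 0, 0, 0, 0, 0, 0.005], [0, 0, 0, 0, 0, 0, 0.005], [0, 0, 0, 0, 0, 0, 0.005], [0, 0, 0, 0, 0, 0, 0.005], [0, 0, 0, 0, 0, 0, 0.005]]}}

```text
time: 21.1
eef_pos: [0.5174, 0.2217, 0.1062]
eef_rot: [[-0.94, -0.002, 0.342], [0.001, 1.0, 0.008], [-0.342, 0.008, -0.94]]
wrist_force: [-3.6, -2.4, 7.9]
finger_gap: 0.0116
gripper_force: 59.8
```

Emit:
{"method": "carry_out", "body": {"commands": [[0, 0, 0, 0, 0.0005, 0, 0.005], [0, 0, 0, 0, 0.0005, 0, 0.005], [0, 0, 0, 0, 0, 0, 0.005], [0, 0, 0, 0, 0, 0, 0.005], [0, 0, 0, 0, 0, 0, 0.005], [0, 0, 0, 0, 0, 0, 0.005], [0, 0, 0, 0, 0, 0, 0.005], [0, 0, 0, 0, 0, 0, 0.005], [0, 0, 0, 0, 0, 0, 0.005], [0, 0, 0, 0, 0, 0, 0.005]]}}

```text
time: 22.1
eef_pos: [0.5173, 0.2223, 0.1062]
eef_rot: [[-0.94, -0.002, 0.342], [0.001, 1.0, 0.007], [-0.342, 0.007, -0.94]]
wrist_force: [-3.3, -4.3, 8.4]
finger_gap: 0.0118
gripper_force: 59.8
```

Emit:
{"method": "carry_out", "body": {"commands": [[0, 0, 0, 0, 0.0007, 0, 0.005], [0, 0, 0, 0, 0, 0, 0.005], [0, 0, 0, 0, 0, 0, 0.005], [0, 0, 0, 0, 0, 0, 0.005], [0, 0, 0, 0, 0, 0, 0.005], [0, 0, 0, 0, 0, 0, 0.005], [0, 0, 0, 0, 0, 0, 0.005], [0, 0, 0, 0, 0, 0, 0.005], [0, 0, 0, 0, 0, 0, 0.005], [0, 0, 0, 0, 0, 0, 0.005]]}}

```text
time: 23.1
eef_pos: [0.5173, 0.2227, 0.1061]
eef_rot: [[-0.94, -0.002, 0.342], [0.001, 1.0, 0.007], [-0.342, 0.007, -0.94]]
wrist_force: [-3.1, -5.3, 8.3]
finger_gap: 0.0114
gripper_force: 60.0
```

Hard stop felt. Letting the button up.

Emit:
{"method": "carry_out", "body": {"commands": [[0, 0, 0, -0.0007, 0, 0.0019, 0.005], [0, 0, 0, -0.0007, 0, 0.0019, 0.005], [0, 0, 0, -0.0007, 0, 0.0019, 0.005], [0, 0, 0, -0.0007, 0, 0.0019, 0.005], [0, 0, 0, -0.0004, 0, 0.0009, 0.005], [0, 0, 0, 0, 0, 0, 0.005], [0, 0, 0, 0, 0, 0, 0.005], [0, 0, 0, 0, 0, 0, 0.005], [0, 0, 0, 0, 0, 0, 0.005], [0, 0, 0, 0, 0, 0, 0.005]]}}

```text
time: 24.1
eef_pos: [0.5141, 0.2238, 0.1142]
eef_rot: [[-0.94, -0.002, 0.342], [0.001, 1.0, 0.008], [-0.342, 0.008, -0.94]]
wrist_force: [0.2, -0.5, -1.6]
finger_gap: 0.0116
gripper_force: 58.6
```

Emit:
{"method": "carry_out", "body": {"commands": [[0, 0, 0, -0.0007, -0.001, 0.0019, 0.005], [0, 0, 0, -0.0014, 0, 0.0038, 0.005], [0, 0, 0, -0.0017, 0, 0.0047, 0.005], [0, 0, 0, -0.0017, 0, 0.0047, 0.005], [0, 0, 0, -0.0034, 0, 0.0094, 0.005], [0, 0, 0, -0.0034, 0, 0.0094, 0.005], [0, 0, 0, -0.0068, 0, 0.019, 0.005], [0, 0, 0, -0.0068, 0, 0.019, 0.005], [0, 0, 0, -0.002, -0.01, 0.01, 0.005], [0, 0, 0, 0, -0.02, 0.005, 0.005]]}}

```text
time: 25.1
eef_pos: [0.4862, 0.1937, 0.2035]
eef_rot: [[-0.938, -0.004, 0.345], [-0.001, 1.0, 0.01], [-0.345, 0.009, -0.938]]
wrist_force: [0.4, 0.3, -1.3]
finger_gap: 0.0114
gripper_force: 58.7
```

```bash
cat > k.py <<'E'
from h import *
np.set_printoptions(precision=4,suppress=True)
s=arm.read_state();print(s['time'],s['eef_pos'],s['wrist_force'])
im=np.mean([arm.get_image('side').astype(float) for _ in range(2)],0)[:,:,::-1]
th=np.linspace(0,2*np.pi,60);k=12;x0,y0,W,H=295,220,60,50
b=np.clip(cv2.resize(im[y0:y0+H,x0:x0+W],None,fx=k,fy=k,interpolation=cv2.INTER_CUBIC)*1.2,0,255).astype(np.uint8)
yw=.024;Y=np.array([-np.sin(yw),np.cos(yw),0]);X=np.array([np.cos(yw),np.sin(yw),0]);u=np.cos(.349)*X+np.sin(.349)*np.array([0,0,1.])
for sl,col in((.03,(255,0,0)),(.0575,(0,255,255)),(.060,(0,255,0))):
    M=np.array([.530,.1618,.0655])+sl*Y
    q=(px('side',M+.013*(np.outer(np.cos(th),u)+np.outer(np.sin(th),Y)))-[x0,y0]+.5)*k
    cv2.polylines(b,[q.astype(int)],True,col,1)
cv2.imwrite('pics/k.png',b)
E
python3 k.py
```

```text
25.1 [0.4862 0.1937 0.2035] [ 0.3837  0.2581 -1.2888]
```

View pics/k.png

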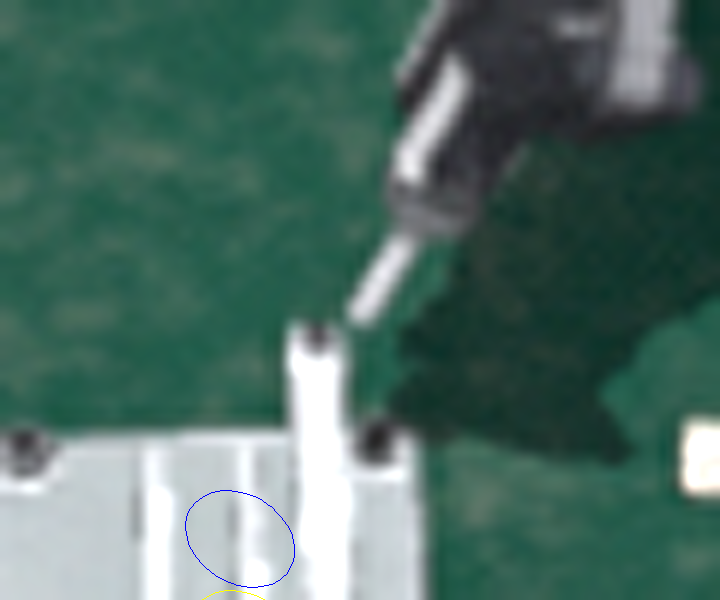

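The slide has moved well past the middle notch (blue circle empty) and the punch is out. Returning to the stand.

Emit:
{"method": "carry_out", "body": {"commands": [[-0.0021, 0.0873, 0, -0.003, -0.02, 0, 0.005], [-0.0021, 0.0873, 0, -0.003, -0.042, 0, 0.005], [-0.0021, 0.0873, 0, -0.003, -0.045, 0, 0.005], [-0.0021, 0.0873, 0, -0.003, -0.045, 0, 0.005], [0, 0, 0, -0.003, -0.045, 0, 0.005], [0, 0, 0, -0.003, -0.045, 0, 0.005], [0, 0, 0, -0.003, -0.045, 0, 0.005], [0, 0, 0, -0.003, -0.045, 0, 0.005], [0, 0, 0, -0.003, -0.045, 0, 0.005], [0, 0, 0, -0.002, -0.035, 0, 0.005]]}}

```text
time: 26.2
eef_pos: [0.4573, -0.2217, 0.2015]
eef_rot: [[-1.0, 0.001, 0.001], [0.001, 1.0, -0.001], [-0.001, -0.001, -1.0]]
wrist_force: [0.7, -0.1, -1.5]
finger_gap: 0.0116
gripper_force: 58.6
```

Emit:
{"method": "carry_out", "body": {"commands": [[0, 0, 0, 0, 0, 0, 0.005], [0, 0, 0, 0, 0, 0, 0.005], [0, 0, 0, 0, 0, 0, 0.005], [0, 0, 0, 0, 0, 0, 0.005], [0, 0, 0, 0, 0, 0, 0.005], [0, 0, 0, 0, 0, 0, 0.005], [0, 0, 0, 0, 0, 0, 0.005], [0, 0, 0, 0, 0, 0, 0.005], [0, 0, 0, 0, 0, 0, 0.005], [0, 0, 0, 0, 0, 0, 0.005]]}}

```text
time: 27.2
eef_pos: [0.4572, -0.2193, 0.2012]
eef_rot: [[-1.0, -0.0, 0.0], [-0.0, 1.0, -0.0], [-0.0, -0.0, -1.0]]
wrist_force: [0.1, -0.5, -1.0]
finger_gap: 0.0117
gripper_force: 58.6
```

Emit:
{"method": "carry_out", "body": {"commands": [[0, 0, 0, 0, -0.005, 0, 0.005], [0, 0, 0, 0, -0.004, 0, 0.005], [0, 0, 0, 0, 0, -0.03, 0.005], [0, 0, 0, 0, 0, -0.03, 0.005], [0, 0, 0, 0, 0, -0.012, 0.005], [0, 0, 0, 0, 0, 0, 0.005], [0, 0, 0, 0, 0, 0, 0.005], [0, 0, 0, 0, 0, 0, 0.005], [0, 0, 0, 0, 0, 0, 0.005], [0, 0, 0, 0, 0, 0, 0.005]]}}

```text
time: 28.2
eef_pos: [0.4577, -0.2286, 0.1301]
eef_rot: [[-1.0, -0.0, 0.001], [-0.0, 1.0, -0.001], [-0.001, -0.001, -1.0]]
wrist_force: [-1.1, -0.0, -1.6]
finger_gap: 0.0113
gripper_force: 58.6
```

Emit:
{"method": "carry_out", "body": {"commands": [[0, 0, 0, 0, 0, -0.001, 0.005], [0, 0, 0, 0, 0, -0.001, 0.005], [0, 0, 0, 0, 0, -0.001, 0.005], [0, 0, 0, 0, 0, -0.001, 0.005], [0, 0, 0, 0, 0, -0.001, 0.005], [0, 0, 0, 0, 0, -0.001, 0.005], [0, 0, 0, 0, 0, -0.001, 0.005], [0, 0, 0, 0, 0, -0.001, 0.005], [0, 0, 0, 0, 0, -0.001, 0.005], [0, 0, 0, 0, 0, -0.001, 0.005]]}}

```text
time: 29.2
eef_pos: [0.4572, -0.2282, 0.1191]
eef_rot: [[-1.0, -0.0, -0.0], [-0.0, 1.0, -0.0], [0.0, -0.0, -1.0]]
wrist_force: [-0.2, 0.0, -0.6]
finger_gap: 0.0115
gripper_force: 58.6
```

Emit:
{"method": "carry_out", "body": {"commands": [[0, 0, 0, 0, 0, -0.001, 0.005], [0, 0, 0, 0, 0, -0.001, 0.005], [0, 0, 0, 0, 0, -0.001, 0.005], [0, 0, 0, 0, 0, -0.001, 0.005], [0, 0, 0, 0, 0, -0.001, 0.005], [0, 0, 0, 0, 0, -0.001, 0.005], [0, 0, 0, 0, 0, -0.001, 0.005], [0, 0, 0, 0, 0, 0, 0.005], [0, 0, 0, 0, 0, 0, 0.005], [0, 0, 0, 0, 0, 0, 0.005]]}}

```text
time: 30.2
eef_pos: [0.4572, -0.2282, 0.1122]
eef_rot: [[-1.0, -0.0, 0.0], [-0.0, 1.0, -0.0], [-0.0, -0.0, -1.0]]
wrist_force: [0.1, -0.6, -1.1]
finger_gap: 0.0112
gripper_force: 58.6
```

The nose is in the hole, with no force. Lowering onto the collar.

Emit:
{"method": "carry_out", "body": {"commands": [[0, 0, 0, 0, 0, -0.004, 0.005], [0, 0, 0, 0, 0, -0.006, 0.005], [0, 0, 0, 0, 0, -0.008, 0.005], [0, 0, 0, 0, 0, -0.008, 0.005], [0, 0, 0, 0, 0, -0.004, 0.005], [0, 0, 0, 0, 0, 0, 0.005], [0, 0, 0, 0, 0, 0, 0.005], [0, 0, 0, 0, 0, 0, 0.005], [0, 0, 0, 0, 0, 0, 0.005], [0, 0, 0, 0, 0, 0, 0.005]]}}

```text
time: 31.2
eef_pos: [0.4573, -0.2283, 0.0825]
eef_rot: [[-1.0, -0.0, 0.0], [-0.0, 1.0, -0.0], [-0.0, -0.0, -1.0]]
wrist_force: [-0.3, -0.5, -1.9]
finger_gap: 0.0115
gripper_force: 58.6
```

Emit:
{"method": "carry_out", "body": {"commands": [[0, 0, 0, 0, 0, -0.001, 0.005], [0, 0, 0, 0, 0, -0.001, 0.005], [0, 0, 0, 0, 0, -0.0005, 0.005], [0, 0, 0, 0, 0, 0, 0.005], [0, 0, 0, 0, 0, 0, 0.005], [0, 0, 0, 0, 0, 0, 0.005], [0, 0, 0, 0, 0, 0, 0.005], [0, 0, 0, 0, 0, 0, 0.005], [0, 0, 0, 0, 0, 0, 0.005], [0, 0, 0, 0, 0, 0, 0.005]]}}

```text
time: 32.2
eef_pos: [0.4572, -0.2283, 0.0797]
eef_rot: [[-1.0, -0.0, 0.0], [-0.0, 1.0, -0.0], [-0.0, -0.0, -1.0]]
wrist_force: [-0.9, 0.6, -1.5]
finger_gap: 0.0118
gripper_force: 58.6
```

Emit:
{"method": "carry_out", "body": {"commands": [[0, 0, 0, 0, 0, -0.0007, 0.005], [0, 0, 0, 0, 0, -0.0006, 0.005], [0, 0, 0, 0, 0, 0, 0.005], [0, 0, 0, 0, 0, 0, 0.02], [0, 0, 0, 0, 0, 0, 0.035], [0, 0, 0, 0, 0, 0, 0.05], [0, 0, 0, 0, 0, 0, 0.05], [0, 0, 0, 0, 0, 0, 0.05], [0, 0, 0, 0, 0, 0, 0.05], [0, 0, 0, 0, 0, 0, 0.05]]}}

```text
time: 33.2
eef_pos: [0.4572, -0.2282, 0.0784]
eef_rot: [[-1.0, -0.0, 0.0], [-0.0, 1.0, 0.0], [-0.0, 0.0, -1.0]]
wrist_force: [0.1, -0.9, -0.4]
finger_gap: 0.0499
gripper_force: 0.0
```

Emit:
{"method": "carry_out", "body": {"commands": [[0, 0, 0, 0, 0, 0.01, 0.05], [0, 0, 0, 0, 0, 0.03, 0.05], [0, 0, 0, 0, 0, 0.04, 0.05], [0, 0, 0, 0, 0, 0.04, 0.05], [0, 0, 0, 0, 0, 0.03, 0.05], [0, 0, 0, -0.01, 0.04, 0, 0.05], [0, 0, 0, -0.01, 0.04, 0, 0.05], [0, 0, 0, -0.01, 0.04, 0, 0.05], [0, 0, 0, 0, 0, 0, 0.05], [0, 0, 0, 0, 0, 0, 0.05]]}}

```text
time: 34.2
eef_pos: [0.4272, -0.1076, 0.2292]
eef_rot: [[-1.0, -0.002, 0.001], [-0.002, 1.0, -0.001], [-0.001, -0.001, -1.0]]
wrist_force: [0.1, -0.6, -0.4]
finger_gap: 0.0501
gripper_force: 0.0
```

```bash
cat > m.py <<'E'
from h import *
np.set_printoptions(precision=4,suppress=True)
j=arm.get_image('side')[:,:,::-1];i=arm.get_image('top')[:,:,::-1].copy()
for c in('side','top'):
    for q in('pin_punch','button_top','drift_punch'):
        for r in arm.landmark_of(c,q)[:1]: print(c,q,round(r['p'],2),w(c,r['position']))
s=arm.read_state();print(s['time'],s['eef_pos'],s['wrist_force'])
R=lambda im,x,y,wd,h,k:cv2.resize(im[y:y+h,x:x+wd],None,fx=k,fy=k,interpolation=cv2.INTER_CUBIC)
o=np.zeros((600,800,3),np.uint8)
o[:480,:300]=R(j,310,105,50,80,6);o[:560,310:590]=R(j,295,240,40,80,7);o[:250,595:795]=R(i,240,170,40,50,5)
o[260:400,595:795]=R(i,380,205,50,35,4)
cv2.imwrite('pics/m.png',o)
E
python3 m.py
```

```text
side pin_punch 0.66 [ 0.5359  0.276  -0.0005]
side button_top 0.68 [ 0.4542 -0.3201  0.0616]
side drift_punch 0.4 [ 0.4534 -0.3208  0.0596]
top button_top 0.42 [ 0.4532 -0.272  -0.001 ]
top drift_punch 0.59 [ 0.4494 -0.3159  0.0572]
34.6 [ 0.4274 -0.1089  0.2283] [-0.4002 -1.0998 -0.2842]
```

View pics/m.png

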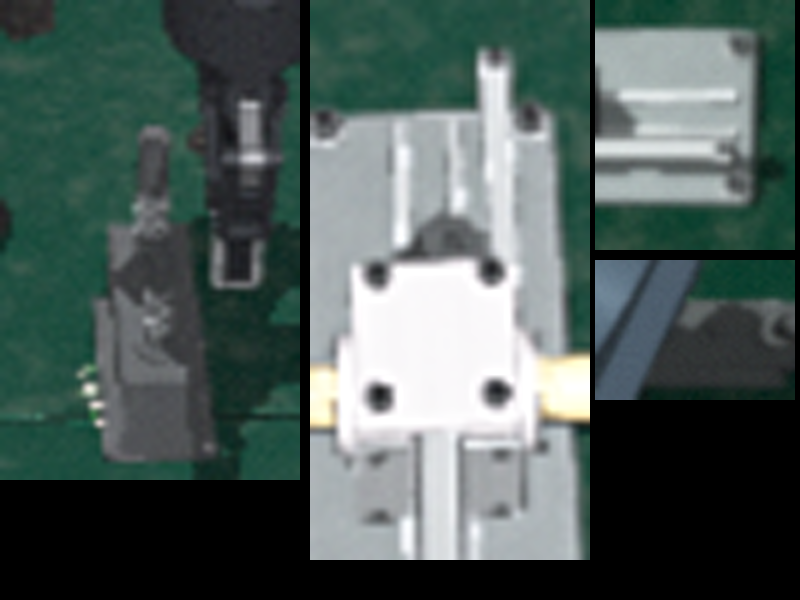

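The slide's barrel sits against the block (far place). Moving clear so I can compare the stand numerically with the first picture.

Emit:
{"method": "carry_out", "body": {"commands": [[0, 0, 0, 0, 0.045, 0.01, 0.05], [0, 0, 0, 0, 0.045, 0.01, 0.05], [0, 0, 0, 0, 0.045, 0.01, 0.05], [0, 0, 0, 0, 0.045, 0, 0.05], [0, 0, 0, 0, 0.045, 0, 0.05], [0, 0, 0, 0, 0.045, 0, 0.05], [0, 0, 0, 0, 0, 0, 0.05], [0, 0, 0, 0, 0, 0, 0.05], [0, 0, 0, 0, 0, 0, 0.05], [0, 0, 0, 0, 0, 0, 0.05]]}}

```text
time: 35.6
eef_pos: [0.4274, 0.1603, 0.2583]
eef_rot: [[-1.0, 0.002, -0.0], [0.002, 1.0, -0.0], [0.0, -0.0, -1.0]]
wrist_force: [0.1, -0.3, 0.3]
finger_gap: 0.0502
gripper_force: 0.0
```

```bash
cat > n.py <<'E'
from h import *
np.set_printoptions(precision=4,suppress=True,linewidth=200)
for c,(x,y,wd,h) in(('side',(326,140,20,30)),('top',(382,212,24,20))):
    a=cv2.imread('pics/%s0.png'%c);b=snap(c,c+'9.png')[:,:,::-1]
    f=lambda z:cv2.cvtColor(np.ascontiguousarray(z[y:y+h,x:x+wd]),cv2.COLOR_BGR2GRAY).astype(np.float32)
    A,B=f(a),f(b);print(c,'meandiff',abs(A-B).mean(),'max',abs(A-B).max(),cv2.phaseCorrelate(A,B),np.corrcoef(A.ravel(),B.ravel())[0,1])
    for q in('pin_punch','drift_punch','grease_pot','eyebolt_1'):
        for r in arm.landmark_of(c,q)[:2]: print(c,q,round(r['p'],2),w(c,r['position']))
print(arm.read_state()['time'])
E
python3 n.py
```

```text
side meandiff 9.003333 max 93.0 ((-0.27886662581640564, 0.09127581558799669), 0.847304980357488) 0.7445978182217116
side pin_punch 0.49 [ 0.4545 -0.2748 -0.0013]
side pin_punch 0.45 [ 0.4573 -0.2284  0.057 ]
side drift_punch 0.41 [ 0.4516 -0.3214  0.0611]
side grease_pot 0.73 [ 0.3685  0.3469 -0.0015]
side eyebolt_1 0.48 [ 0.3944 -0.113   0.0008]
top meandiff 4.59375 max 54.0 ((0.2096376112294891, -0.4105269143642989), 0.9247789231439432) 0.920231229117962
top pin_punch 0.58 [ 0.4519 -0.2283  0.0627]
top drift_punch 0.66 [ 0.4498 -0.3169  0.0566]
top grease_pot 0.48 [0.3678 0.3544 0.0021]
top eyebolt_1 0.59 [ 0.3913 -0.1127 -0.0036]
36.1
```

The punch is seated at (0.454, -0.228, 0.06) and the bystanders are where they were, so I'm handing the job in.

```bash
python3 -c "
from bench import arm
print(arm.close_job())"
```

```text
the job is handed in; nothing more can be done
None
```

I handed the job in at about 36 s: the slide is pushed to its hard stop with the button let up there, the thin punch hangs back in its hole, and the bystanders read within a few millimetres of their starting places. The button's lock was not tested by pulling the slide back, and the hand-in returned no verdict.

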